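Turn the round status paddle over to its studded face

ROBOT

A 6-joint arm with a two-finger parallel gripper is mounted at the origin on a cart in front of the work surface, level with it; the furniture and walls round the work are solid. World frame = base frame: x ahead of the robot, y to its left, z up, the work surface at z = 0. Lengths are in mm, angles in degrees, forces in N, time in s.
With the tool pointing down it reaches from about 350 to 975 mm from the base axis. Payload 7.1 kg.
Tool frame: the origin (TCP) lies midway between the tips of the shut fingers; the grasp point (between the pads) lies 19 mm behind it; z points along the fingers, y is the line along which they close (so a half turn about z gives the same grasp; the last joint's range is limited). The gripper opens to 88 mm and grips with 3 to 60 N. Pads are 20 mm wide; open, the fingers measure 115 mm over their backs; the gripper's body (75 mm by 178 mm) begins 61 mm behind the grasp point.
Start: joints at [-65.776, 24.242, 93.386, -0, 62.372, -1.089], TCP at [267.244, -564.965, 222.675] pointing down, gripper open.
Joint ranges: [-172.04, 172.04], [-51.8, 120.97], [4.93, 147.93], [-75.15, 255.16], [6.16, 154.13], [-145.62, 145.62]. Speed limits (degrees/s): [136.94, 136.94, 172.46, 180, 180, 180].

INTERFACE

Orientations are given as a 3x3 rotation matrix whose columns are the frame's x, y, z axes.
In Python, from rig import manip gives the robot as it stands.
- The arm moves only by the tool send_rows, never from a script. Its argument "deltas" is a list of rows, each a list of 7 numbers: the shift along the tool's x, y, z normalised to -1 to 1, where 1 is 0.04 m, then the turn, a rotation vector about the tool's x, y, z normalised to -1 to 1, where 1 is 0.12 rad, then the gripper's target within -1 to 1 (fully open at 1, half-way at 0, shut at -1). In form: [[x, y, z, wx, wy, wz, hand], ...]. A call has 1 to 12 rows; each row shifts and turns the commanded pose from where the row before left it, along the tool's axes as they then stand; what a row does not reach is not made up. A row lasts 1/10 s, in which the tool goes at most 50 mm and 8.59 degrees, less where a joint would pass 70% of its speed; a pose out of reach is approached as far as the arm can. A call with a number of a shift or a turn outside -1 to 1 is refused whole. A call with a gripper value outside its range is refused whole. The fingers move at their own pace and stop on an object; "squeeze" is the grip in N (left out, the last holds). Time passes only in rows, so rows that do not move let the fingers close. It gives the time, the measured TCP pose, the force, the opening and the grip force at its end, in the units of the state.
- manip.sense(): the state, without advancing time (a new reading comes with each control period).
- manip.camera(name): name is "scene" or "top" or "wrist"; returns a dict with "img" (480x640x3 uint8, red, green, blue), "fx", "fy", "cx", "cy" (pixels), "R" (3x3) and "t" (3): a world point X has camera coordinates R X + t; the wrist camera has in their place "mount" (4x4, takes a point from camera to tool coordinates, whose origin is the TCP and whose axes are the flange's). Camera axes: x right, y down, z forward; pixel columns grow to the right and rows downward; lengths in mm; the calibration is good to about 2 mm. A picture is of the moment at which its call begins: read the wrist's pose just before it. There is no depth.
- manip.hand_in(): hands the job in; it is judged then, once.
The state is a dict: "t": time; "qpos": joint angles; "joint_vel": joint speeds; "joint_efforts": joint torques, N m; "tool_pos": TCP position; "tool_rot": TCP orientation; "contact_force": force on the tool from outside, world axes, zero at the start; "ft_torque": the same for the moment, N m; "gripper_width": finger opening in mm; "grasp_force": force on a finger pad.
Only numpy, scipy, OpenCV 4.12 (cv2) and the standard library are available. Lean on these libraries where they do the work, as an engineer would, in place of code of your own. Each camera call takes 0.05 s, during which the arm holds its last target. There are 200 camera calls.

TASK

Two small stands on the bench each carry a wooden status paddle on a stiff pivot; turn the one with the round head right over its pivot, until it lies flat on the other side with the studded face up: gently press its short tail down with a fingertip so that the head rises, then push the head on over and down. Nothing is to be picked up, and the square-headed paddle and the loose things round about stay as they are.

Things in the scene. Friction and masses are not known exactly. Their poses are not given: they have to be found in the camera images.
- round_stand: Stand of the ROUND-headed wooden paddle. Plywood base 104 (x) x 100 (y) x 12 mm fixed to the bench; two 10 mm posts, 78 mm apart inside, carry the axle along the stand's x and end 17 mm above it. Origin: centre of the base's underside; the axle's centre lies 90 mm straight above. z up; at joint 0 the paddle's head points to the stand's +y, its tail to -y.
- round_paddle (a joint): Turn of the round-headed paddle, rad. 0: head level toward the stand's +y, plain face up; 1.57: head straight up; 3.14: head level toward -y, studded face up. Starts at 0 to 0.25. Stops inside the hinge at 0 and 3.14. Stiff: stays where it is left; turning takes up to 0.07 N m, about 1 N at the head, 3 to 4 N on the tail 20 mm from the axle.
- round_tip (a point): Middle of the free end of the round head, 67 mm from the axle's centre, at mid-thickness. Head: disc of 64 mm diameter, 8 mm thick, centred 35 mm from the axle. Three steel studs, 9 mm across and 2 mm high, on the face that looks down at the start.
- round_tail (a point): Middle of the round paddle's tail end, 35 mm from the axle's centre, opposite the head. Tail: 44 mm wide, 8 mm thick (4 mm either side of the axle's centre plane); open space below it down to the base. Hub block round the axle: 46 mm wide, 16 mm long, 18 mm thick.
- square_stand: Stand of the SQUARE-headed paddle, to be left alone. Plywood base 104 (x) x 100 (y) x 12 mm fixed to the bench; two 10 mm posts, 78 mm apart inside, carry the axle along the stand's x and end 17 mm above it. Origin: centre of the base's underside; the axle's centre lies 90 mm straight above. z up; at joint 0 the paddle's head points to the stand's +y, its tail to -y.
- square_tip (a point): Middle of the free end of the square-cornered head (64 mm wide), 67 mm from its axle; that paddle is otherwise like the round one and starts 0 to 0.25 rad above level.
- nagura_stone: Small loose dressing stone, 81 x 44 x 23 mm, lying between the two stands; origin at the centre of its underside.
- stick_a: Loose pale wooden stick, about 105 x 25 x 24 mm, behind the stands; origin at the centre of its underside.
- wood_caddy: Loose turned wooden pot with lid, 53 mm diameter, 78 mm high, behind the stands; origin at the centre of its underside.
- small_square: Loose small try square, 148 x 74 x 12 mm, at the bench's front edge to the left; origin at the centre of its underside.
- offcut_block_3: Loose brown wooden offcut, 73 x 45 x 25 mm, at the front edge further to the left; origin at the centre of its underside.

How it is judged:
By the outcome, as a careful person would: the job done as asked, in the order asked, and still so for the second after the job is handed in, with the robot touching nothing.
It also fails if it takes over 43 s, if anything falls off the work surface, if the arm or the gripper's body presses on something with over 40 N, if the wrist force passes 120 N, or if a joint passes its speed limit or range.

## Working session

There is one attempt and no reset: what is moved stays moved. The work goes in short steps, Python scripts to look and compute and a tool call to move; the robot and the scene stay as the last step left them, time stands still between calls to the robot, and variables do not carry over. Pictures are saved under pics/ and viewed, at most 10 in all, crops included, and the job is handed in when it is done.

Besides the shell and the picture viewer there is one more tool, called after "Request:" as name([rows], argument=value, ...), one row to a line, values as JSON. send_rows: Moves the arm, as the interface text tells. Scaled input: -1 to 1 covers 0.04 m each way for a shift and 0.12 rad each way for a turn. Its arguments: {"type":"object","properties":{"deltas":{"type":"array"},"squeeze":{"type":"number"}},"required":["deltas"]}

```bash
mkdir -p pics; cat > h.py <<'E'
import numpy as np, cv2
from rig import manip
def ray(c,u,v):
    R=np.array(c["R"]);t=np.array(c["t"])
    d=R.T@np.array([(u-c["cx"])/c["fx"],(v-c["cy"])/c["fy"],1]);return -R.T@t,d
def atz(c,u,v,z):
    o,d=ray(c,u,v);return o+d*(z-o[2])/d[2]
def proj(c,X):
    p=np.array(c["R"])@np.array(X)+np.array(c["t"]);return c["fx"]*p[0]/p[2]+c["cx"],c["fy"]*p[1]/p[2]+c["cy"]
def tri(c1,p1,c2,p2):
    o1,d1=ray(c1,*p1);o2,d2=ray(c2,*p2)
    s=np.linalg.lstsq(np.c_[d1,-d2],o2-o1,rcond=None)[0]
    a,b=o1+s[0]*d1,o2+s[1]*d2;return (a+b)/2,np.linalg.norm(a-b)
E
python3 - <<'E'
from h import *
import pickle
cs={n:manip.camera(n) for n in("scene","top")}
pickle.dump(cs,open("c0.pkl","wb"))
for n in cs:
    c=cs[n];cv2.imwrite(f"pics/{n}0.png",c["img"][:,:,::-1]);print(n,c["fx"],-np.array(c["R"]).T@c["t"],np.array(c["R"]).round(2).tolist())
s=manip.sense();print(s["t"],s["tool_pos"],np.array(s["tool_rot"]).round(3).tolist(),s["contact_force"],s["gripper_width"])
E
```

```text
scene 468.95651010749674 [-288.58612549  554.2218152  1195.89167493] [[-0.48, -0.88, -0.01], [-0.63, 0.35, -0.69], [0.61, -0.33, -0.72]]
top 565.5551573402848 [ 303.19608715   68.32487373 1570.02190664] [[-0.06, -1.0, 0.0], [-0.98, 0.06, -0.2], [0.2, -0.02, -0.98]]
0.1 [ 267.03586689 -564.52597188  221.98939866] [[0.904, 0.428, -0.001], [0.428, -0.904, 0.001], [0.0, -0.001, -1.0]] [ 0.07254935  0.54215533 -0.31270905] 87.81076919135486
```

View pics/scene0.png

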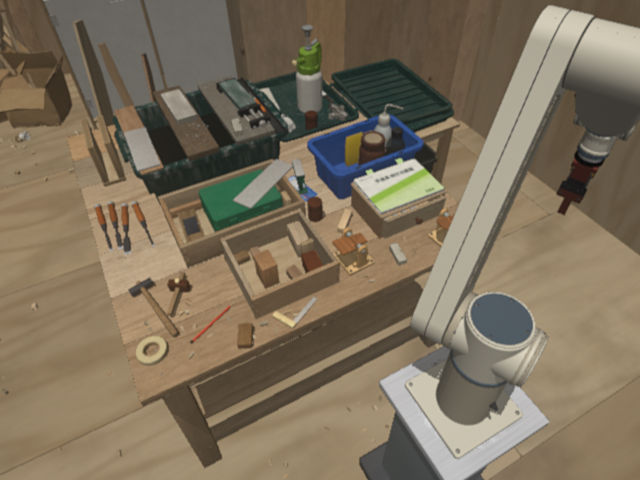

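View pics/top0.png

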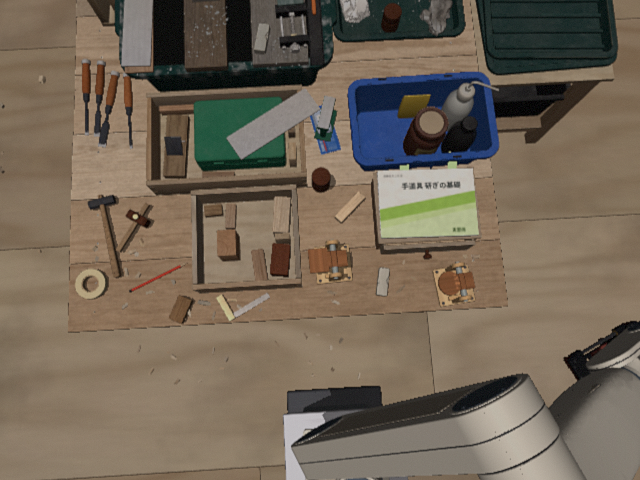

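The top view shows the round paddle's stand near the right front at about (455,284) and the square one at (331,261). I'll enlarge the round one.

```bash
python3 - <<'E'
from h import *
import pickle
cs=pickle.load(open("c0.pkl","rb"))
a=cs["top"]["img"][245:320,405:505,::-1];b=cs["scene"]["img"][185:260,400:500,::-1]
a=cv2.resize(a,(800,600),interpolation=cv2.INTER_CUBIC);cv2.imwrite("pics/ta.png",a)
c=cs["top"]
for u,v,z in((455,284,90),(331,261,90),(425,215,60)):print(atz(c,u,v,z))
E
```

```text
[ 459.54952402 -312.62029362   90.        ]
[539.51907034   9.10549276  90.        ]
[ 657.13743295 -258.35055558   60.        ]
```

View pics/ta.png

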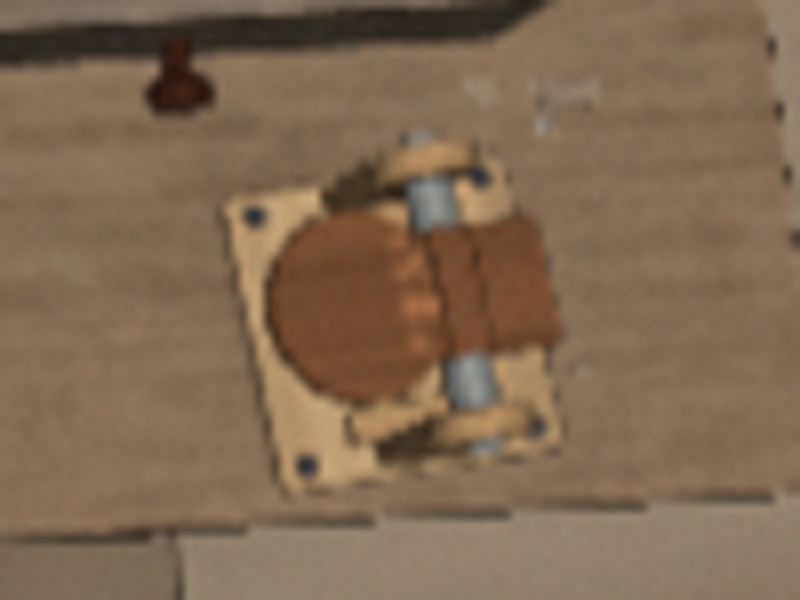

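The crop shows the head's free end at (268,305), the tail edge's middle at (548,278), the base corners at (228,203), (505,165), (560,450), (285,495), and the axle from (420,140) to (487,440).

```bash
python3 - <<'E'
from h import *
import pickle
c=pickle.load(open("c0.pkl","rb"))["top"]
f=lambda u,v,z:atz(c,405+u/8,245+v/8,z)
P=[f(*p,12) for p in((228,203),(505,165),(560,450),(285,495))]
print(np.round(P,1),np.mean(P,0))
for i in range(4):print(np.linalg.norm(P[i]-P[i-1]))
A=f(434,200,97);B=f(470,378,97);print("axle",A,B,np.degrees(np.arctan2(*(A-B)[[1,0]])))
x=P[0]+P[1]-P[2]-P[3];y=P[0]+P[3]-P[1]-P[2]
print(np.degrees(np.arctan2(x[1],x[0])),np.degrees(np.arctan2(y[1],y[0]))-90)
print("tip",[f(268,305,z) for z in(90,100,106)]);print("tail",[f(548,278,z) for z in(80,86,94)])
s=manip.sense();print(np.round(s["tool_pos"],1),np.array(s["tool_rot"]).round(4).tolist(),np.degrees(s["qpos"]) if max(np.abs(s["qpos"]))<4 else s["qpos"])
E
```

```text
[[ 509.1 -277.    12. ]
 [ 516.8 -374.8   12. ]
 [ 417.1 -382.6   12. ]
 [ 407.3 -286.5   12. ]] [ 462.60894017 -330.21348746   12.        ]
102.27154122875241
98.06900014269961
100.00497943176806
96.6225848622018
axle [ 494.96774743 -325.96417839   97.        ] [ 435.96330186 -331.32240632   97.        ] 5.188830873548917
4.8981381221060065 5.171174446281057
tip [array([ 464.37084201, -269.48970755,   90.        ]), array([ 463.28183951, -267.20721038,  100.        ]), array([ 462.62843802, -265.83771208,  106.        ])]
tail [array([ 469.02070415, -365.44719584,   80.        ]), array([ 468.35296384, -363.70048835,   86.        ]), array([ 467.46264341, -361.37154504,   94.        ])]
[ 267.  -564.5  222. ] [[0.904, 0.4276, -0.0006], [0.4276, -0.904, 0.0012], [0.0, -0.0014, -1.0]] [-6.57758610e+01  2.42794848e+01  9.34265034e+01 -1.35085522e-03
  6.23729538e+01 -1.08949428e+00]
```

Stand at about (463,-329.5), yaw 5°. I'll go above the tail first (fingers shut), then turn so the closing line lies along the axle.

Request:
send_rows([
  [0.67,-0.256,0,0,0,0,-1],
  [0.67,-0.256,0,0,0,0,-1],
  [0.67,-0.256,0,0,0,0,-1],
  [0.67,-0.256,0,0,0,0,-1],
  [0.67,-0.256,0,0,0,0,-1],
  [0.67,-0.256,0,0,0,0,-1],
  [0.67,-0.256,0,0,0,0,-1],
  [0.67,-0.256,0,0,0,0,-1],
  [0.67,-0.256,0,0,0,0,-1],
  [0.67,-0.256,0,0,0,0,-1],
])

```text
t: 1.1
tool_pos: [466.2, -356.7, 222.3]
tool_rot: [[0.904, 0.428, -0.001], [0.428, -0.904, 0.0], [-0.0, -0.001, -1.0]]
contact_force: [0.3, 0.6, -0.7]
gripper_width: 11.3
grasp_force: 0.0
```

Request:
send_rows([
  [0,0,0,0,0,-0.845,-1],
  [0,0,0,0,0,-0.845,-1],
  [0,0,0,0,0,-0.845,-1],
  [0,0,0,0,0,-0.845,-1],
  [0,0,0,0,0,-0.845,-1],
  [0,0,0,0,0,-0.845,-1],
  [0,0,0,0,0,-0.845,-1],
  [0,0,0,0,0,-0.845,-1],
  [0,0,0,0,0,-0.845,-1],
  [0,0,0,0,0,-0.845,-1],
  [0,0,0,0,0,-0.845,-1],
  [0,0,0,0,0,-0.845,-1],
])

```text
t: 2.3
tool_pos: [465.5, -357.6, 222.2]
tool_rot: [[-0.092, 0.996, -0.001], [0.996, 0.092, 0.001], [0.001, -0.001, -1.0]]
contact_force: [0.1, 0.3, 0.0]
gripper_width: 0.7
grasp_force: 0.0
```

```bash
cat >> h.py <<'E'
P0=np.array([463,-329.5,90]);SY=np.array([-.0872,.9962,0]);SX=np.array([.9962,.0872,0])
def st():
    s=manip.sense();R=np.array(s["tool_rot"]);d=np.array(s["tool_pos"])-P0;f=np.array(s["contact_force"])
    print("t",round(s["t"],2),"stand x,s,z",np.round([d@SX,d@SY,d[2]+90],1),"xaxis",R[:,0].round(3),"zaxis",R[:,2].round(3),"F x,s,z",np.round([f@SX,f@SY,f[2]],1),"w",round(s["gripper_width"],1))
    return s
E
python3 - <<'E'
from h import *
s=st();c=manip.camera("wrist");print({k:np.round(c[k],2).tolist() for k in c if k!="img"})
cv2.imwrite("pics/w1.png",c["img"][:,:,::-1])
E
```

```text
t 2.3 stand x,s,z [  0.  -28.2 222.2] xaxis [-0.092  0.996  0.001] zaxis [-0.001  0.001 -1.   ] F x,s,z [0.1 0.3 0. ] w 0.7
{'fx': 354.86, 'fy': 354.86, 'cx': 322.21, 'cy': 237.26, 'mount': [[0.0, -0.97, -0.25, 67.77], [1.0, 0.0, 0.0, -0.41], [-0.0, -0.25, 0.97, -162.55], [0.0, 0.0, 0.0, 1.0]]}
```

View pics/w1.png

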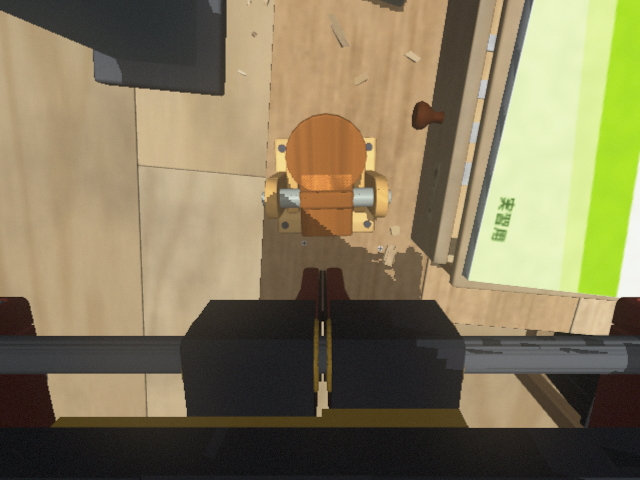

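The wrist view shows the stand aligned with the image. The axle lies along row 198, hub centre (327,199), tail edge middle (327,236), disc far edge (326,114), book box to the right (corner (455,283)). I'll check the axle position and the box height.

```bash
cat >> h.py <<'E'
def wcam(c,s):
    M=np.array(c["mount"]);T=np.eye(4);T[:3,:3]=s["tool_rot"];T[:3,3]=s["tool_pos"]
    W=np.linalg.inv(T@M);return {**c,"R":W[:3,:3],"t":W[:3,3]}
def ss(X):
    d=np.array(X)-P0;return np.round([d@SX,d@SY,d[2]+90],1)
E
python3 - <<'E'
from h import *
import pickle
cs=pickle.load(open("c0.pkl","rb"))
w=wcam(manip.camera("wrist"),manip.sense())
for n,u,v,z in(("axle",325,199,95),("postL",272,197,107),("postR",381,197,107),("tail",327,236,90),("tail",327,236,84),("tip",326,114,95),("tip",326,114,105),("bl",278,140,12),("br",375,140,12)):print(n,z,ss(atz(w,u,v,z)))
print("book",tri(cs["top"],(380,238),cs["scene"],(377,216)))
print("corner R", [ss(atz(cs["top"],478,238,z)) for z in(60,100,130)])
E
```

```text
axle 95 [ 2. -3. 95.]
postL 107 [-39.8   0.3 107. ]
postR 107 [ 45.9   0.4 107. ]
tail 90 [  3.8 -35.6  90. ]
tail 84 [  3.9 -37.1  84. ]
tip 95 [ 2.5 63.1 95. ]
tip 105 [  2.4  62.3 105. ]
bl 12 [-45.2  44.9  12. ]
br 12 [53.1 45.  12. ]
book (array([ 596.18981866, -120.54718816,   96.0573242 ]), np.float64(10.819378668005928))
corner R [array([115.2, -77.4,  60. ]), array([108.8, -64.5, 100. ]), array([104.1, -54.8, 130. ])]
```

Request:
send_rows([
  [-0.03,0.06,0.7,0,0,0,-1],
  [0,0,0.7,0,0,0,-1],
  [0,0,0.7,0,0,0,-1],
  [0,0,0.5,0,0,0,-1],
  [0,0,0.3,0,0,0,-1],
  [0,0,0.1,0,0,0,-1],
  [0,0,0.05,0,0,0,-1],
  [0,0,0.05,0,0,0,-1],
  [0,0,0.05,0,0,0,-1],
  [0,0,0.05,0,0,0,-1],
  [0,0,0.05,0,0,0,-1],
])

```text
t: 3.5
tool_pos: [468.4, -359.0, 93.0]
tool_rot: [[-0.088, 0.996, 0.001], [0.996, 0.088, -0.001], [-0.001, 0.001, -1.0]]
contact_force: [-0.4, 0.3, 0.2]
gripper_width: 0.5
grasp_force: 0.0
```

Request:
send_rows([
  [0,0,0.04,0,0,0,-1],
  [0,0,0.04,0,0,0,-1],
  [0,0,0.04,0,0,0,-1],
  [0,0,0.04,0,0,0,-1],
])

```text
t: 3.9
tool_pos: [468.4, -358.8, 86.4]
tool_rot: [[-0.088, 0.996, 0.0], [0.996, 0.088, -0.0], [-0.0, 0.0, -1.0]]
contact_force: [-0.7, 0.7, 2.8]
gripper_width: 0.6
grasp_force: 1.7
```

```bash
python3 - <<'E'
from h import *
s=st();c=manip.camera("wrist")
cv2.imwrite("pics/w2.png",c["img"][:,:,::-1])
E
```

```text
t 3.9 stand x,s,z [  2.8 -29.7  86.4] xaxis [-0.088  0.996 -0.   ] zaxis [ 0. -0. -1.] F x,s,z [-0.6  0.8  2.8] w 0.6
```

View pics/w2.png

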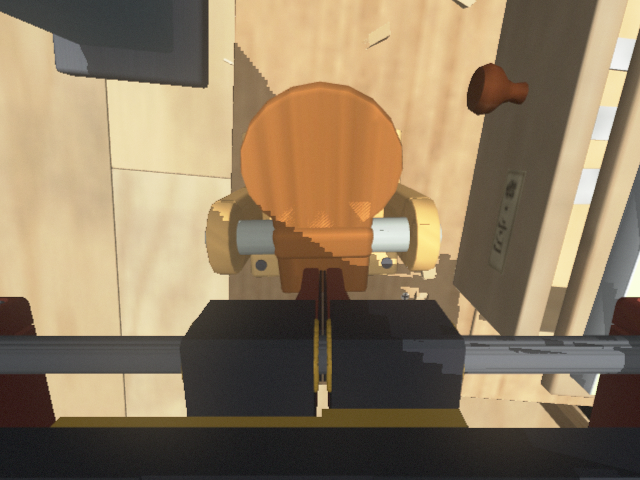

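The fingertip sits on the tail (about (322,285)) with 2.8 N, and the head has begun to rise. I'll keep pressing down.

Request:
send_rows([
  [0,0,0.05,0,0,0,-1],
  [0,0,0.05,0,0,0,-1],
  [0,0,0.05,0,0,0,-1],
  [0,0,0.05,0,0,0,-1],
  [0,0,0.05,0,0,0,-1],
])

```text
t: 4.45
tool_pos: [468.3, -359.0, 76.1]
tool_rot: [[-0.088, 0.996, 0.0], [0.996, 0.088, -0.0], [-0.0, 0.0, -1.0]]
contact_force: [0.9, -0.3, 3.7]
gripper_width: 0.2
grasp_force: 1.3
```

Request:
send_rows([
  [0,0,0.05,0,0,0,-1],
  [0,0,0.05,0,0,0,-1],
  [0,0,0.05,0,0,0,-1],
  [0,0,0.05,0,0,0,-1],
])

```text
t: 4.85
tool_pos: [468.2, -358.8, 68.0]
tool_rot: [[-0.088, 0.996, -0.0], [0.996, 0.088, 0.0], [0.0, -0.0, -1.0]]
contact_force: [-0.5, -1.4, 3.0]
gripper_width: 0.5
grasp_force: 1.0
```

```bash
python3 - <<'E'
from h import *
s=st();c=manip.camera("wrist")
cv2.imwrite("pics/w3.png",c["img"][:,:,::-1])
E
```

```text
t 4.85 stand x,s,z [  2.6 -29.7  68. ] xaxis [-0.088  0.996  0.   ] zaxis [-0.  0. -1.] F x,s,z [-0.6 -1.3  3. ] w 0.5
```

View pics/w3.png

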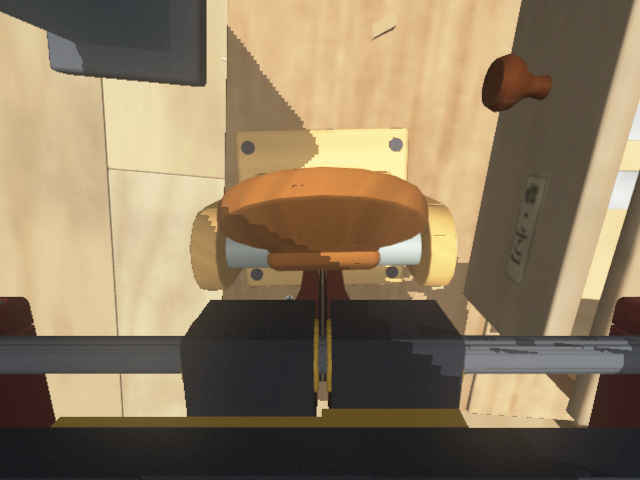

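The head is now up at roughly 55–60° (rim top at rows 170–250, axle at row 245). I'll lift straight up, go over the head and come down on its far side.

Request:
send_rows([
  [0,0,-0.3,0,0,0,-1],
  [0,0,-0.85,0,0,0,-1],
  [0,0,-0.85,0,0,0,-1],
  [0,0,-0.85,0,0,0,-1],
  [0,0,-0.15,0,0,0,-1],
  [0,0,0,0,0,0,-1],
  [0.8,0,0,0,0,0,-1],
  [0.8,0,0,0,0,0,-1],
  [0.8,0,0,0,0,0,-1],
  [0,0,0,0,0,0,-1],
])

```text
t: 5.9
tool_pos: [457.6, -259.4, 186.3]
tool_rot: [[-0.09, 0.996, -0.005], [0.996, 0.09, 0.003], [0.004, -0.004, -1.0]]
contact_force: [0.2, -0.9, 0.4]
gripper_width: 0.4
grasp_force: 0.0
```

```bash
python3 - <<'E'
from h import *
s=st();c=manip.camera("top");w=manip.camera("scene")
a=cv2.resize(c["img"][235:325,385:505,::-1],(400,300),interpolation=cv2.INTER_CUBIC)
b=cv2.resize(w["img"][185:275,390:510,::-1],(400,300),interpolation=cv2.INTER_CUBIC)
cv2.imwrite("pics/m4.png",np.hstack([a,b]))
E
```

```text
t 5.9 stand x,s,z [  0.7  70.3 186.3] xaxis [-0.09   0.996  0.004] zaxis [-0.005  0.003 -1.   ] F x,s,z [ 0.1 -0.9  0.4] w 0.4
```

View pics/m4.png

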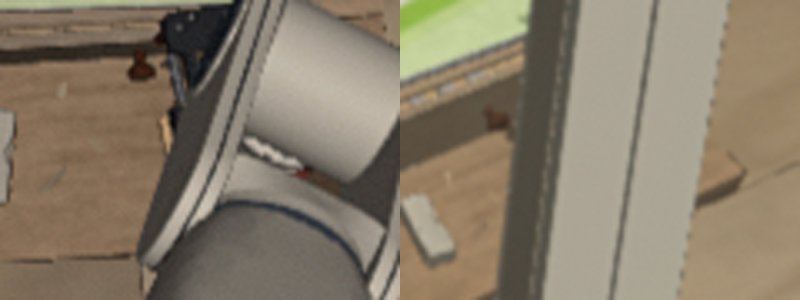

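The arm hides the stand in both fixed views, so I'll go by force. Next I descend to z of about 135 and approach the head.

Request:
send_rows([
  [0,0.05,0.3,0,0,0,-1],
  [0,0,0.5,0,0,0,-1],
  [0,0,0.4,0,0,0,-1],
  [0,0,0.05,0,0,0,-1],
  [-0.1,0,0,0,0,0,-1],
  [-0.1,0,0,0,0,0,-1],
  [-0.1,0,0,0,0,0,-1],
  [-0.1,0,0,0,0,0,-1],
  [0,0,0,0,0,0,-1],
])

```text
t: 6.9
tool_pos: [463.6, -279.7, 138.8]
tool_rot: [[-0.087, 0.996, 0.001], [0.996, 0.087, -0.001], [-0.001, 0.001, -1.0]]
contact_force: [-0.3, 0.1, 1.0]
gripper_width: 0.1
grasp_force: 0.0
```

Request:
send_rows([
  [-0.1,0,0,0,0,0,-1],
  [-0.1,0,0,0,0,0,-1],
  [-0.1,0,0,0,0,0,-1],
  [-0.1,0,0,0,0,0,-1],
])

```text
t: 7.3
tool_pos: [464.6, -295.1, 138.3]
tool_rot: [[-0.088, 0.996, -0.0], [0.996, 0.088, 0.0], [0.0, 0.0, -1.0]]
contact_force: [0.1, 2.1, 0.0]
gripper_width: 0.2
grasp_force: 0.7
```

```bash
python3 - <<'E'
from h import *
s=st();c=manip.camera("wrist")
cv2.imwrite("pics/w5.png",c["img"][:,:,::-1])
E
```

```text
t 7.3 stand x,s,z [  4.6  34.1 138.3] xaxis [-0.088  0.996  0.   ] zaxis [-0.  0. -1.] F x,s,z [0.3 2.1 0. ] w 0.2
```

View pics/w5.png

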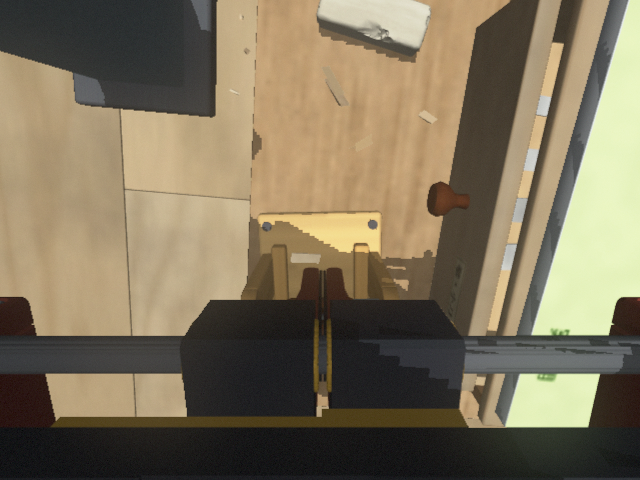

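In contact (2.1 N toward +s, fingertip at the head, stone and stand base undisturbed). I'll push the head on past vertical.

Request:
send_rows([
  [-0.1,-0.01,0,0,0,0,-1],
  [-0.1,-0.01,0,0,0,0,-1],
  [-0.1,0,0,0,0,0,-1],
  [-0.1,0,0,0,0,0,-1],
  [-0.1,0,0,0,0,0,-1],
  [-0.1,0,0,0,0,0,-1],
  [-0.1,0,0,0,0,0,-1],
  [-0.1,0,0,0,0,0,-1],
])

```text
t: 8.15
tool_pos: [466.6, -327.1, 138.2]
tool_rot: [[-0.088, 0.996, -0.0], [0.996, 0.088, 0.0], [0.0, -0.0, -1.0]]
contact_force: [-0.4, 1.0, -0.6]
gripper_width: 1.1
grasp_force: 0.6
```

```bash
python3 - <<'E'
from h import *
st()
E
```

```text
t 8.15 stand x,s,z [  3.8   2.1 138.2] xaxis [-0.088  0.996  0.   ] zaxis [-0.  0. -1.] F x,s,z [-0.3  1.  -0.6] w 1.1
```

Request:
send_rows([
  [-0.07,-0.01,0.045,0,0,0,-1],
  [-0.07,-0.01,0.045,0,0,0,-1],
  [-0.094,0,0.035,0,0,0,-1],
  [-0.094,0,0.035,0,0,0,-1],
  [-0.088,0,0.05,0,0,0,-1],
  [-0.088,0,0.05,0,0,0,-1],
  [-0.078,0,0.065,0,0,0,-1],
  [-0.078,0,0.065,0,0,0,-1],
  [-0.064,0,0.076,0,0,0,-1],
  [-0.064,0,0.076,0,0,0,-1],
])

```text
t: 9.15
tool_pos: [468.6, -358.5, 116.3]
tool_rot: [[-0.088, 0.996, -0.0], [0.996, 0.088, -0.0], [-0.0, -0.0, -1.0]]
contact_force: [-0.3, 1.1, 0.8]
gripper_width: 0.7
grasp_force: 0.5
```

Request:
send_rows([
  [-0.05,0,0.088,0,0,0,-1],
  [-0.05,0,0.088,0,0,0,-1],
  [-0.03,0,0.08,0,0,0,-1],
  [-0.03,0,0.08,0,0,0,-1],
])

```text
t: 9.55
tool_pos: [469.2, -364.8, 102.9]
tool_rot: [[-0.088, 0.996, 0.0], [0.996, 0.088, -0.0], [-0.0, 0.0, -1.0]]
contact_force: [0.7, 0.9, 0.9]
gripper_width: 0.7
grasp_force: 0.5
```

```bash
python3 - <<'E'
from h import *
st()
E
```

```text
t 9.55 stand x,s,z [  3.1 -35.7 102.9] xaxis [-0.088  0.996 -0.   ] zaxis [ 0. -0. -1.] F x,s,z [0.8 0.8 0.9] w 0.7
```

Request:
send_rows([
  [-0.01,0,0.03,0,0,0,-1],
  [0,0,0.03,0,0,0,-1],
  [0,0,0.03,0,0,0,-1],
  [0,0,0.03,0,0,0,-1],
  [0,0,0.03,0,0,0,-1],
  [0,0,0,0,0,0,-1],
])

```text
t: 10.15
tool_pos: [469.2, -365.1, 97.1]
tool_rot: [[-0.088, 0.996, 0.0], [0.996, 0.088, -0.0], [-0.0, 0.0, -1.0]]
contact_force: [0.5, 0.0, 1.1]
gripper_width: 0.5
grasp_force: 0.2
```

Request:
send_rows([
  [0,0,0.02,0,0,0,-1],
  [0,0,0.01,0,0,0,-1],
])

```text
t: 10.35
tool_pos: [469.2, -365.1, 95.9]
tool_rot: [[-0.088, 0.996, 0.0], [0.996, 0.088, -0.0], [-0.0, 0.0, -1.0]]
contact_force: [0.5, -0.3, 1.5]
gripper_width: 0.3
grasp_force: 0.5
```

Request:
send_rows([
  [0,0,0.01,0,0,0,-1],
  [0,0,0.01,0,0,0,-1],
  [0,0,0,0,0,0,-1],
])

```text
t: 10.65
tool_pos: [469.2, -365.1, 95.1]
tool_rot: [[-0.088, 0.996, 0.0], [0.996, 0.088, -0.0], [-0.0, 0.0, -1.0]]
contact_force: [1.0, -0.4, 0.9]
gripper_width: 0.6
grasp_force: 0.4
```

Request:
send_rows([
  [0,0,0.01,0,0,0,-1],
  [0,0,0.01,0,0,0,-1],
  [0,0,0,0,0,0,-1],
])

```text
t: 10.95
tool_pos: [469.3, -365.1, 94.4]
tool_rot: [[-0.088, 0.996, 0.0], [0.996, 0.088, -0.0], [-0.0, 0.0, -1.0]]
contact_force: [2.1, -1.5, 2.4]
gripper_width: 0.6
grasp_force: 0.7
```

Request:
send_rows([
  [0,0,0.01,0,0,0,-1],
  [0,0,0.01,0,0,0,-1],
  [0,0,0,0,0,0,-1],
])

```text
t: 11.25
tool_pos: [469.3, -365.1, 94.2]
tool_rot: [[-0.088, 0.996, 0.0], [0.996, 0.088, -0.0], [-0.0, 0.0, -1.0]]
contact_force: [-1.3, 0.3, 8.0]
gripper_width: 0.9
grasp_force: 3.8
```

Request:
send_rows([
  [0,0,0,0,0,0,-1],
])

```text
t: 11.35
tool_pos: [469.3, -365.1, 94.2]
tool_rot: [[-0.088, 0.996, 0.0], [0.996, 0.088, -0.0], [-0.0, 0.0, -1.0]]
contact_force: [-0.4, 0.4, 6.7]
gripper_width: 0.1
grasp_force: 3.8
```

Force climbs sharply with no more travel, so the paddle is on its stop. I'll lift off and look.

Request:
send_rows([
  [0,0,-0.1,0,0,0,-1],
  [0,0,-0.5,0,0,0,-1],
  [0,0,-1,0,0,0,-1],
  [0,0,-1,0,0,0,-1],
  [0,0,-0.8,0,0,0,-1],
  [-0.6,0,0,0,0,0,-1],
  [-0.8,0,0,0,0,0,-1],
  [-0.6,0,0,0,0,0,-1],
  [0,0,0,0,0,0,-1],
  [0,0,0,0,0,0,-1],
])

```text
t: 12.35
tool_pos: [475.6, -444.3, 228.9]
tool_rot: [[-0.087, 0.996, -0.001], [0.996, 0.087, 0.001], [0.002, -0.001, -1.0]]
contact_force: [-0.4, 0.7, -0.5]
gripper_width: 0.7
grasp_force: 0.0
```

```bash
python3 - <<'E'
from h import *
s=st();c=manip.camera("wrist")
w=wcam(c,s);t=manip.camera("top")
for P in(P0+SX*2.5-SY*68.5,P0+SX*2.5+SY*33.5):print("expected",np.round(proj(w,P)))
cv2.imwrite("pics/w6.png",np.hstack([cv2.resize(c["img"][:,:,::-1],(400,300)),cv2.resize(t["img"][:,:,::-1],(400,300))]))
E
```

```text
t 12.35 stand x,s,z [   2.6 -115.5  228.9] xaxis [-0.087  0.996  0.002] zaxis [-0.001  0.001 -1.   ] F x,s,z [-0.3  0.8 -0.5] w 0.7
expected [323. 171.]
expected [323.  36.]
```

View pics/w6.png

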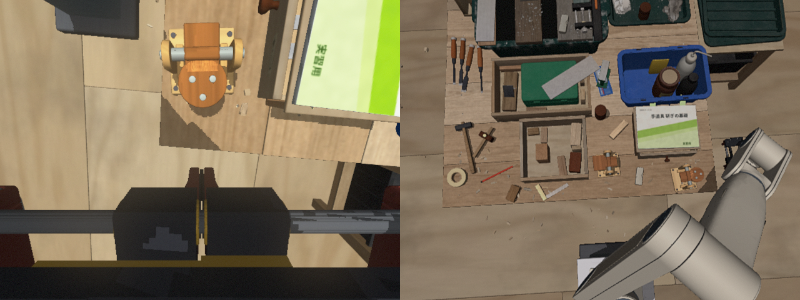

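The paddle lies over with its three studs up: tip at (204,108) in the left half, predicted (202,107) when flat. The square paddle and the loose things are where they were.

```bash
python3 -c "
from rig import manip
print(manip.hand_in())"
```

```text
the job is handed in; nothing more can be done
None
```

The round-headed paddle is turned right over its pivot and lies flat on the other side with the studs up; the square paddle and loose things look untouched, and the job was handed in at about 12.4 s.

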